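Third hand at the mounting jig

TASK

Be my third hand at the mounting jig: pick up the display foot (the wooden block with the low toe) with a light grip of at most 60 N a finger, lay it flat, square and centred on the jig's board and press its tall end against the wooden rail of the sprung stop with a steady 10 N or so (6 to 14, never over 20). Only the foot may touch the stop; press for three seconds or more and finish still gripping and pressing, without letting go. Leave the offcut, glue bottle, jar and screwdriver where they are.

Things in the scene. Friction and masses are not known exactly. Their poses are not given: they have to be found in the camera images.
- foot: Loose light-brown wooden block, about 0.1 kg, 100 mm long (x), 46 mm wide (y). Origin: centre of its underside; z up. From x = -25 to +50 mm it is 34 mm high (grip here, across the 46 mm); from x = -50 to -25 mm a low toe, 14 mm high. Its square tall end face (x = +50 mm) goes on the rail. It starts on the bench, tall end pointing away from the robot within 50 degrees of the world's +x.
- foot_end (a point): Centre of the foot's tall end face: 50 mm ahead (+x) of the foot's origin and 17 mm above its underside; axes as the foot.
- jig: Fixed dark reddish-brown wooden board 260 mm long (x), 130 mm wide (y), 18 mm thick. Origin: centre of its underside, on the bench, z up; x runs along the board to its far end (within 20 degrees of world +x), where a dark steel post stands, 90 mm wide, its top 62 mm above the bench. The foot must lie on the board's top, on the robot's side of the rail.
- rail_face (a point): Mid-width of the rail's near face, 17 mm above the board's top; moves with the stop. Axes as the jig: x points into the rail (pressing direction). At rest it lies 25 mm ahead (+x) of the jig's origin. The rail is light-brown wood, 50 mm wide (y), 14 mm thick, its top 52 mm above the board; behind it an aluminium carriage 80 mm wide, its top 38 mm above the board.
- stop (a joint): Travel of the sprung stop (rail and carriage) along the jig's +x, in m: 0 at rest, grows as it is pushed, ends at 0.030. Spring 700 N/m with no preload and hardly any friction, so 10 N is about 0.0143 m. This travel tells the true pressing force; the wrist also feels the foot's friction on the board, more so if it is pushed down.
- offcut: Bystander: plain light-brown wooden block with no toe, 55 x 46 x 34 mm high, origin at the centre of its underside. It and the foot may swap places.
- glue: Bystander: white plastic glue bottle, 36 mm across, 110 mm high, origin at the centre of its base.
- jar: Bystander: amber glass jar with black lid, 56 mm across, 70 mm high, origin at the centre of its base.
- driver: Bystander: screwdriver with black handle, 170 mm long, lying on the bench; origin on the bench under its middle.

How it is judged:
On the way:
1. the foot, gripped, presses the stop squarely with 6 to 14 N for three seconds (contact force between foot and stop between 6 and 14 N and contact force between the fingers and foot above 2 N and contact force between the fingers and stop below 0.5 N and value of joint stop between 0.006 and 0.023 m and angle between the x axis of foot and the x axis of jig, either way round below 0.1 rad and angle between foot's own z axis and vertical below 0.1 rad and x of foot_end in the frame of rail_face between -0.005 and 0.005 m and y of foot_end in the frame of rail_face between -0.008 and 0.008 m and z of foot in the frame of jig below 0.023 m), for 3 s.
At the end, for the whole second after the job is handed in: The gripped foot lies flat on the board (within 5 mm, 0.10 rad), square (0.10 rad) and centred (8 mm) on the rail, its tall end touching the rail (5 mm) with 6 to 14 N, the stop pushed back 6 to 23 mm, no finger on the stop, the foot at rest (all of step 1 and linear speed of foot below 0.01 m/s); the arm keeps its last pose, push and grip.
It fails at once if the stop is pressed with more than 20 N (contact force between foot and stop above 20 N).
It fails at once if the fingers squeeze the foot with more than 160 N in all, both pads added (contact force between the fingers and foot above 160 N).
It fails at once if the offcut, glue bottle, jar or screwdriver is moved more than 20 mm (distance of any of offcut, glue, jar, driver from where it was at the start of the episode above 0.02 m).
It also fails if it takes over 45 s, if anything falls off the work surface, if the arm or the gripper's body presses on something with over 40 N, if the wrist force passes 120 N, or if a joint passes its speed limit or range.

ROBOT

A 6-joint arm with a two-finger parallel gripper is mounted at the origin on the work surface. World frame = base frame: x ahead of the robot, y to its left, z up, the work surface at z = 0. Lengths are in m, angles in rad, forces in N, time in s.
With the tool pointing down it reaches from about 0.275 to 0.725 m from the base axis. Payload 15.9 kg.
Tool frame: the origin (TCP) lies at the very end of the fingers, on their centre line; the grasp point (between the pads) lies manip.hold_point_z behind it (manip.hold_point_z is the distance from the TCP to the grasp point, in m); z points along the fingers, y is the line along which they close (so a half turn about z gives the same grasp; the last joint's range is limited). The gripper opens to 85 mm and grips with 20 to 120 N. Pads are 22 mm wide; open, the fingers measure 114 mm over their backs; the gripper's body (76 mm by 85 mm) begins 54 mm behind the grasp point. The pads swing forward as they close: fully open they stand 13 mm farther back than shut.
Start: joints at [-1.136, 0.213, -0.034, 1.323, 0, 1.571], TCP at [0.211, -0.453, 0.231] pointing down, gripper open.
Joint ranges: [-2.98, 2.98], [-0.74, 1.72], [-1.14, 1.35], [-2.1, 2.04], [-1.57, 1.44], [-3.14, 3.14]. Speed limits (rad/s): [1.89, 1.89, 2.39, 2.57, 3.14, 3.14].

INTERFACE

Orientations are given as [roll, pitch, yaw] about the fixed x, y, z axes, in that order (R = Rz(yaw) Ry(pitch) Rx(roll)).
In Python, from plant import manip gives the robot as it stands. The module is installed in compiled form; this text tells all that it offers.
- The arm moves only by the shell command python3 -m crank 'ROWS' [FORCE]. ROWS is JSON, a list of rows, each a list of 7 numbers: the turn, a rotation vector about the tool's x, y, z in degrees, then the shift along the tool's x, y, z in units of 50 mm (1.0 is 50 mm), then the closure, from -1 (fully open) to 1 (shut). In form: [[rx, ry, rz, dx, dy, dz, fingers], ...]. A call has 1 to 12 rows; each row shifts and turns the commanded pose from where the row before left it, along the tool's axes as they then stand; what a row does not reach is not made up. A row lasts 1/8 s, in which the tool goes at most 62.5 mm and 10.7 degrees, less where a joint would pass 70% of its speed; a pose out of reach is approached as far as the arm can. A call is refused whole if a number of a shift passes 1 or a number of a turn 10.7, either way. A call with a gripper value outside its range is refused whole. The fingers move at their own pace and stop on an object; FORCE is the grip in N (left out, the last holds). Time passes only in rows, so rows that do not move let the fingers close. It gives the time, the measured TCP pose, the force, the opening and the grip force at its end, in the units of the state.
- manip.state(): the state, without advancing time (a new reading comes with each control period).
- manip.get_image(name): name is "side" or "top"; returns (picture, depth): 480x640x3 uint8, red, green, blue; 480x640 float32, m along the optical axis (not along the pixel's ray), 0 where there is no reading.
- manip.camera_info(name): a dict with "intrinsics" (3x3 intrinsics, pixels), "rvec" (rotation vector, rad) and "tvec" (3), from world to camera coordinates, as OpenCV has them. Camera axes: x right, y down, z forward; pixel columns grow to the right and rows downward; lengths in m; the calibration is good to about 2 mm. A picture is of the moment at which its call begins. camera_info takes no time and is no camera call.
- manip.finish_job(): hands the job in; it is judged then, once.
The state is a dict: "t": time; "joints": joint angles; "joint_vel": joint speeds; "effort": joint torques, N m; "ee_pos": TCP position; "tcp_rot": TCP orientation; "contact_force": force on the tool from outside, world axes, zero at the start; "moment": the same for the moment, N m; "grip_width": finger opening in m; "grip_force": force on a finger pad.
Only numpy, scipy, OpenCV 4.12 (cv2) and the standard library are available. Lean on these libraries where they do the work, as an engineer would, in place of code of your own. Each camera call takes 0.05 s, during which the arm holds its last target. There are 200 camera calls.

## Working session

There is one attempt and no reset: what is moved stays moved. The work goes in short steps, Python scripts to look and compute and a shell command to move; the robot and the scene stay as the last step left them, time stands still between calls to the robot, and variables do not carry over. Pictures are saved under pics/ and viewed, at most 10 in all, crops included, and the job is handed in when it is done.

```bash
mkdir -p pics; cat > h.py <<'E'
import numpy as np, cv2
from plant import manip
def grab(n):
    im,d=manip.get_image(n); np.savez(f'/tmp/{n}.npz',im=im,d=d); return im,d
def cam(n):
    c=manip.camera_info(n); R=cv2.Rodrigues(np.array(c['rvec'],float))[0]
    return np.array(c['intrinsics'],float).reshape(3,3),R,np.array(c['tvec'],float).ravel()
def cloud(n,d):
    K,R,t=cam(n); v,u=np.mgrid[:d.shape[0],:d.shape[1]]
    p=np.stack([(u-K[0,2])/K[0,0]*d,(v-K[1,2])/K[1,1]*d,d],-1)
    return (p-t)@R
def onplane(n,uv,z):
    K,R,t=cam(n); uv=np.atleast_2d(uv).astype(float)
    r=np.c_[(uv-K[:2,2])/K[[0,1],[0,1]],np.ones(len(uv))]@R; c=-R.T@t
    return c+r*((z-c[2])/r[:,2])[:,None]
E
python3 - <<'E'
from h import *
for n in("top","side"):
    im,d=grab(n); cv2.imwrite(f'pics/{n}0.png',im[...,::-1]); K,R,t=cam(n); print(n,K.tolist(),-R.T@t,R[2])
s=manip.state(); print(s,manip.hold_point_z)
E
```

```text
top [[492.5836430119351, 0.0, 310.47306556930357], [0.0, 492.5836430119351, 237.3665213414846], [0.0, 0.0, 1.0]] [ 0.4438699  -0.0314334   1.05751049] [ 0.09791837 -0.00995575 -0.99514465]
side [[549.9039929270649, 0.0, 325.8698736743286], [0.0, 549.9039929270649, 238.51704221460395], [0.0, 0.0, 1.0]] [0.14278459 0.77365699 0.833384  ] [ 0.35299296 -0.69387259 -0.62764385]
{'t': 0.1, 'joints': array([-1.13599511e+00,  2.13329255e-01, -3.49613790e-02,  1.32348788e+00,
        4.51522208e-05,  1.57079685e+00]), 'joint_vel': array([ 0.00202768, -0.00062433,  0.00200107, -0.0007043 ,  0.00063671,
        0.00043502]), 'effort': array([ 3.02372660e-03, -6.87249827e+01,  4.87806416e+01,  1.23313180e-02,
        2.12837490e-04,  9.86105874e-06]), 'ee_pos': array([ 0.21050666, -0.45320967,  0.23086837]), 'tcp_rot': array([-3.14061046e+00, -4.51516887e-05,  4.34800655e-01]), 'contact_force': array([ 0.7521062 , -0.47081938,  0.28259299]), 'moment': array([ 0.02295658, -0.0025374 ,  0.04517636]), 'grip_force': 0.0, 'grip_width': 0.08523971071825658} 0.0187
```

View pics/top0.png

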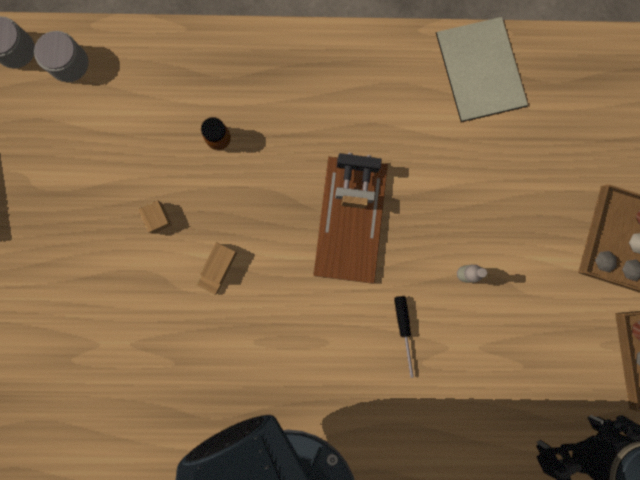

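View pics/side0.png

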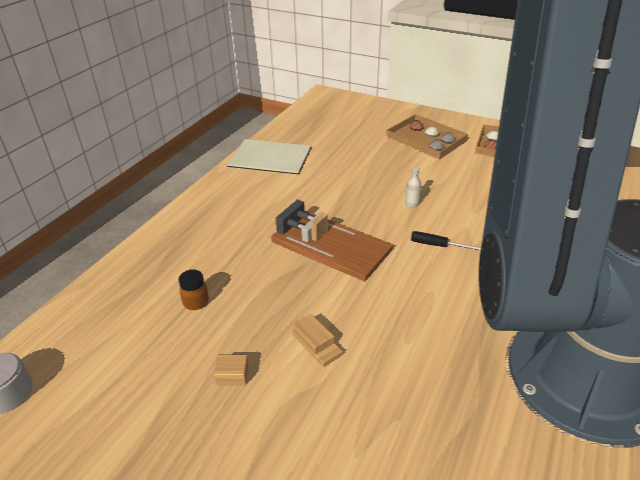

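The top view shows the foot at about (217,268) with its toe down-left at (210,288), the offcut at (155,217) and the jig at (350,220), with its rail at (355,200). The glue is at (472,273), the driver at (405,335) and the jar at (215,133). The side view agrees: foot (317,338), offcut (231,369), jig board (335,245), rail (318,225).

```bash
cat > m.py <<'E'
from h import *
def rect(P,tag):
    q=P[...,:2].reshape(-1,2).astype(np.float32)
    (c,s,a)=cv2.minAreaRect(q*1000); b=cv2.boxPoints((c,s,a))
    e=b[1]-b[0]; f=b[2]-b[1]; L=e if np.hypot(*e)>np.hypot(*f) else f
    ang=np.degrees(np.arctan2(L[1],L[0])); ang=(ang+90)%180-90
    print(tag,'n',len(q),'c',np.round(c,1),'size',np.round(s,1),'long-axis deg',round(ang,1),'z med',np.round(np.median(P[:,2])*1000,1))
E
python3 - <<'E'
from m import *
C=[];I=[]
for n in("top","side"):
    z=np.load(f'/tmp/{n}.npz'); C.append(cloud(n,z['d'])); I.append(z['im'])
bx={'top':{'foot':(190,238,250,300),'off':(130,195,175,240),'jig':(305,150,400,290)},'side':{'foot':(280,305,355,375),'off':(205,340,255,395),'jig':(260,190,400,285)}}
for n,P,im in zip(bx,C,I):
    for o,(a,b,c,d) in bx[n].items():
        p=P[b:d,a:c].reshape(-1,3); col=im[b:d,a:c].reshape(-1,3).astype(int)
        h,e=np.histogram(p[:,2],np.arange(-.006,.09,.004)); print(n,o,dict(zip(np.round(e[:-1]*1000).astype(int).tolist(),h.tolist())))
        if o!='jig':
            rect(p[(p[:,2]>.027)&(p[:,2]<.042)],o+' top'); rect(p[(p[:,2]>.009)&(p[:,2]<.042)],o+' all')
            if o=='foot': m=(p[:,2]>.009)&(p[:,2]<.019); rect(p[m],'toe')
        else:
            m=(p[:,2]>.011)&(p[:,2]<.026); rect(p[m],'board')
            br=(p[:,2]>.062)&(col[:,0]-col[:,2]>35); rect(p[br],'rail')
            br=(p[:,2]>.05)&(p[:,2]<.062); rect(p[br],'carr/post')
E
```

```text
top foot {-6: 615, -2: 1753, 2: 221, 6: 32, 10: 162, 14: 79, 18: 10, 22: 13, 26: 42, 30: 502, 34: 263, 38: 3, 42: 0, 46: 0, 50: 0, 54: 0, 58: 0, 62: 0, 66: 0, 70: 0, 74: 0, 78: 0, 82: 0}
foot top n 808 c [490.2 151.5] size [46.9 74.2] long-axis deg -25.2 z med 33.1
foot all n 1096 c [478.6 157.1] size [47.1 99.8] long-axis deg -25.5 z med 32.2
toe n 270 c [478.5 157.2] size [46.7 99.6] long-axis deg -25.8 z med 13.2
top off {-6: 313, -2: 879, 2: 127, 6: 18, 10: 17, 14: 22, 18: 17, 22: 19, 26: 46, 30: 356, 34: 194, 38: 1, 42: 0, 46: 0, 50: 0, 54: 0, 58: 0, 62: 0, 66: 0, 70: 0, 74: 0, 78: 0, 82: 0}
off top n 593 c [586.6 288.8] size [56.3 46.8] long-axis deg 26.4 z med 33.2
off all n 678 c [586.4 288.7] size [56.8 46.8] long-axis deg 26.4 z med 32.9
top jig {-6: 1594, -2: 3681, 2: 405, 6: 7, 10: 332, 14: 3704, 18: 1963, 22: 62, 26: 28, 30: 28, 34: 28, 38: 42, 42: 117, 46: 204, 50: 166, 54: 233, 58: 313, 62: 161, 66: 127, 70: 33, 74: 0, 78: 0, 82: 0}
board n 6057 c [ 586.9 -127.4] size [130.3 259.6] long-axis deg -6.7 z med 17.1
rail n 222 c [ 579.9 -102.3] size [ 48.3 302.9] long-axis 
[... 619 characters left out ...]
206, 34: 437, 38: 15, 42: 0, 46: 0, 50: 0, 54: 0, 58: 0, 62: 0, 66: 0, 70: 0, 74: 0, 78: 0, 82: 0}
off top n 692 c [586.1 290.5] size [55.3 48.6] long-axis deg 27.5 z med 34.7
off all n 919 c [585.9 290.4] size [55.6 48.6] long-axis deg 27.4 z med 33.9
side jig {-6: 159, -2: 4821, 2: 3449, 6: 204, 10: 149, 14: 644, 18: 2352, 22: 271, 26: 55, 30: 65, 34: 59, 38: 76, 42: 109, 46: 135, 50: 134, 54: 122, 58: 139, 62: 173, 66: 55, 70: 58, 74: 3, 78: 0, 82: 0}
board n 3371 c [ 587.1 -126.3] size [136.6 261.1] long-axis deg -7.0 z med 19.5
rail n 192 c [397.1 279.4] size [ 121.6 1105. ] long-axis deg -56.5 z med 71.2
carr/post n 395 c [ 664.8 -132. ] size [ 94.8 107.7] long-axis deg -9.4 z med 56.4
```

```bash
cat > g.py <<'E'
import sys; from h import *
from scipy.spatial.transform import Rotation as Ro
x,y,z,yaw=map(float,sys.argv[1:5]); s=manip.state()
R=Ro.from_euler('xyz',s['tcp_rot']); T=Ro.from_euler('xyz',[180,0,yaw],degrees=True)
print('t',round(s['t'],2),'pos',np.round(s['ee_pos']*1000,1),'rpy',np.round(np.degrees(s['tcp_rot']),2))
print('turn deg',np.round((R.inv()*T).as_rotvec(degrees=True),2),'shift units',np.round(R.inv().apply(np.array([x,y,z])-s['ee_pos'])/.05,3))
print('F',np.round(s['contact_force'],1),'grip',round(s['grip_force'],1),'w',round(s['grip_width'],4))
E
python3 -m crank '[[0,0,10,0,0,0,-1],[0,0,10,0,0,0,-1],[0,0,10,0,0,0,-1],[0,0,10,0,0,0,-1],[0,0,10,0,0,0,-1],[0,0,0,0,0,0,-1]]' 50; python3 g.py 0.4905 0.1525 0.12 -25.3
```

```text
t: 0.85
ee_pos: [0.2105, -0.4533, 0.231]
tcp_rot: [-3.141, 0.0, -0.437]
contact_force: [0.3, -0.7, -1.1]
grip_width: 0.0853
grip_force: 0.0
t 0.85 pos [ 210.5 -453.3  231. ] rpy [-1.7998e+02  3.0000e-02 -2.5030e+01]
turn deg [-0.02  0.03  0.27] shift units [ -0.052 -13.347   2.226]
F [ 0.3 -0.7 -1.1] grip 0.0 w 0.0853
```

```bash
python3 -m crank '[[0,0,0.3,0,-0.9,0,-1],[0,0,0,0,-0.9,0,-1],[0,0,0,0,-0.9,0,-1],[0,0,0,0,-0.9,0,-1],[0,0,0,0,-0.9,0,-1],[0,0,0,0,-0.9,0,-1],[0,0,0,0,-0.9,0,-1],[0,0,0,0,-0.9,0,-1],[0,0,0,0,-0.9,0,-1],[0,0,0,0,-0.9,0,-1],[0,0,0,0,-0.9,0,-1],[0,0,0,0,-0.9,0,-1]]' >/dev/null; python3 -m crank '[[0,0,0,-0.05,-0.9,0,-1],[0,0,0,0,-0.9,0,-1],[0,0,0,0,-0.7,0,-1],[0,0,0,0,0,0.8,-1],[0,0,0,0,0,0.8,-1],[0,0,0,0,0,0.6,-1],[0,0,0,0,0,0,-1],[0,0,0,0,0,0,-1]]' >/dev/null;  python3 g.py 0.4905 0.1525 0.003 -25.3
python3 - <<'E'
from h import *
for n in("top","side"):
    im,d=grab(n); 
    c=im[200:340,150:310] if n=="top" else im[240:400,220:420]
    cv2.imwrite(f'pics/{n}1.png',cv2.resize(c[...,::-1],None,fx=3,fy=3))
E
```

```text
t 3.35 pos [399.3 -26.3 150.3] rpy [-1.6972e+02  7.0000e-02 -1.1800e+01]
turn deg [-10.22   1.28  13.46] shift units [ 1.059 -3.285  3.589]
F [ 0.4 -0.6  1.3] grip 0.0 w 0.0857
```

View pics/side1.png

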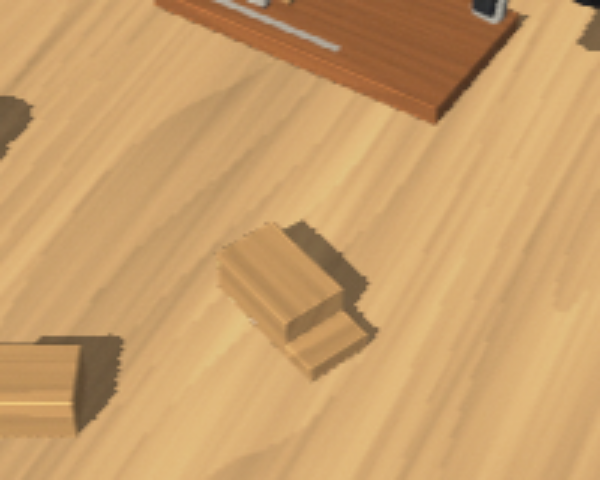

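The crop shows the foot undisturbed at about (295,300), and the gripper (upper right) has not reached it. The big steps were clipped, so I'll take smaller ones.

```bash
python3 -m crank '[[-5,0.6,6.7,0,0,0,-1],[-5,0.6,6.7,0,0,0,-1],[0,0,0,0,0,0,-1]]' >/dev/null; python3 g.py 0.4905 0.1525 0.12 -25.3
```

```text
t 3.83 pos [ 372.1 -110.2  150.2] rpy [-175.69    0.4   -19.94]
turn deg [-4.29  0.6   5.35] shift units [ 0.439 -5.684  1.032]
F [0.4 0.4 0.6] grip 0.0 w 0.0851
```

```bash
python3 -m crank '[[0,0,0,0,0,0,-1],[0,0,0,0,0,0,-1]]'; python3 -c "
from h import *
print(manip.state()['joints'],manip.state()['joint_vel'])"; python3 g.py 0.4905 0.1525 0.12 -25.3
```

```text
t: 4.08
ee_pos: [0.3724, -0.1082, 0.1495]
tcp_rot: [-3.065, 0.008, -0.344]
contact_force: [0.2, 0.1, 0.5]
grip_width: 0.0855
grip_force: 0.0
[-0.3449142   0.02562841 -0.46186647  1.09157078  0.07644207  3.14055853] [ 1.72387609e-04  2.26694411e-03 -5.08311853e-03 -8.76196254e-04
 -3.17754236e-03  1.04039353e-05]
t 4.08 pos [ 372.4 -108.2  149.5] rpy [-175.62    0.47  -19.7 ]
turn deg [-4.35  0.68  5.58] shift units [ 0.471 -5.643  1.019]
F [0.2 0.1 0.5] grip 0.0 w 0.0855
```

Joint 6 hit its limit, so I'll use the grasp half a turn round instead (yaw 154.7°).

```bash
python3 -m crank '[[-4.35,0.7,0,0,0,0,-1],[0,0,-10,0,0,0,-1],[0,0,-10,0,0,0,-1],[0,0,-10,0,0,0,-1],[0,0,-10,0,0,0,-1],[0,0,-10,0,0,0,-1],[0,0,-10,0,0,0,-1],[0,0,-10,0,0,0,-1],[0,0,-10,0,0,0,-1],[0,0,-10,0,0,0,-1],[0,0,-10,0,0,0,-1],[0,0,-10,0,0,0,-1]]' >/dev/null; python3 -m crank '[[0,0,-10,0,0,0,-1],[0,0,-10,0,0,0,-1],[0,0,-10,0,0,0,-1],[0,0,-10,0,0,0,-1],[0,0,-10,0,0,0,-1],[0,0,-10,0,0,0,-1],[0,0,-5,0,0,0,-1],[0,0,0,0,0,0,-1]]' >/dev/null;  python3 g.py 0.4905 0.1525 0.12 154.7
```

```text
t 6.58 pos [ 367.5 -121.8  149.2] rpy [1.7928e+02 1.4000e-01 1.5612e+02]
turn deg [0.72 0.13 1.42] shift units [-0.027  6.004  0.66 ]
F [-0.7 -0.2  0. ] grip 0.0 w 0.085
```

```bash
python3 -m crank '[[0.72,0.13,1.4,0,0,0,-1],[0,0,0,0,0.6,0,-1],[0,0,0,0,0.6,0,-1],[0,0,0,0,0.6,0,-1],[0,0,0,0,0.6,0,-1],[0,0,0,0,0.6,0,-1],[0,0,0,0,0.6,0,-1],[0,0,0,0,0.6,0,-1],[0,0,0,0,0.6,0,-1],[0,0,0,0,0.6,0,-1],[0,0,0,0,0.6,0,-1],[0,0,0,0,0,0,-1]]' >/dev/null;  python3 g.py 0.4905 0.1525 0.12 154.7
```

```text
t 8.07 pos [496.  150.7 148.8] rpy [-179.97   -0.    154.68]
turn deg [-0.03 -0.   -0.02] shift units [ 0.115 -0.014  0.575]
F [-1.   0.1 -1.2] grip 0.0 w 0.0858
```

```bash
python3 -m crank '[[0,0,0,0.115,-0.014,0,-1],[0,0,0,0,0,0.5,-1],[0,0,0,0,0,0.5,-1],[0,0,0,0,0,0.5,-1],[0,0,0,0,0,0.5,-1],[0,0,0,0,0,0.5,-1],[0,0,0,0,0,0.2,-1],[0,0,0,0,0,0.2,-1],[0,0,0,0,0,0,-1]]' >/dev/null;  python3 g.py 0.4905 0.1525 0.003 154.7
python3 - <<'E'
from h import *
for n in("top","side"):
    im,d=grab(n); 
    c=im[200:340,150:310] if n=="top" else im[240:400,220:420]
    cv2.imwrite(f'pics/{n}2.png',cv2.resize(c[...,::-1],None,fx=3,fy=3))
E
```

```text
t 9.2 pos [489.9 150.6   4.1] rpy [-1.7997e+02 -1.0000e-02  1.5467e+02]
turn deg [-0.03 -0.01 -0.03] shift units [0.005 0.039 0.021]
F [0.1 0.5 0.3] grip 0.0 w 0.0851
```

View pics/side2.png

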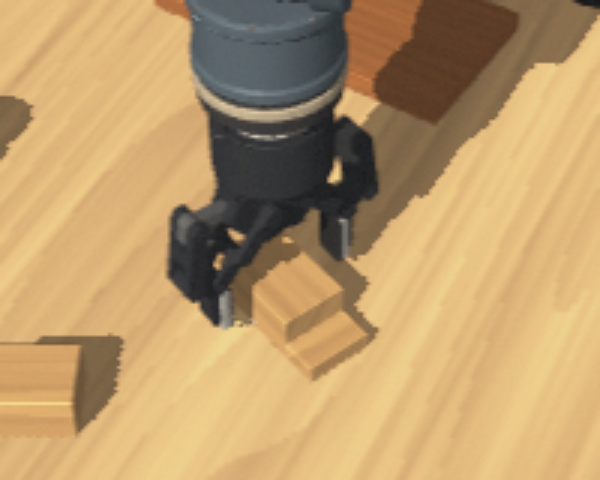

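The fingers, at (225,300) and (345,235), straddle the foot's tall part with clearance on both sides. Closing with 50 N.

```bash
python3 -m crank '[[0,0,0,0,0.04,0,-1],[0,0,0,0,0,0,-0.3],[0,0,0,0,0,0,0.3],[0,0,0,0,0,0,1],[0,0,0,0,0,0,1],[0,0,0,0,0,0,1],[0,0,0,0,0,0,1],[0,0,0,0,0,0,1]]' 50;  python3 g.py 0.4905 0.1525 0.003 154.7
```

```text
t: 10.3
ee_pos: [0.4911, 0.1526, 0.0044]
tcp_rot: [-3.142, 0.0, 2.7]
contact_force: [-0.4, 0.8, 6.1]
grip_width: 0.0457
grip_force: 51.6
t 10.3 pos [491.1 152.6   4.4] rpy [-1.800e+02  2.000e-02  1.547e+02]
turn deg [-0.    0.02 -0.  ] shift units [ 0.009 -0.007  0.028]
F [-0.4  0.8  6.1] grip 51.6 w 0.0457
```

```bash
python3 -m crank '[[0,0,0,0,0,-0.4,1],[0,0,0,0,0,-0.6,1],[0,0,0,0,0,-0.6,1],[0,0,0,0,0,-0.5,1],[0,0,-9.2,0,0,0,1],[0,0,-9.2,0,0,0,1],[0,0,0,0,0,0,1]]';  python3 g.py 0.5448 -0.122 0.11 173.2
```

```text
t: 11.18
ee_pos: [0.4908, 0.1526, 0.109]
tcp_rot: [-3.141, -0.0, 3.02]
contact_force: [-0.0, -0.6, -0.8]
grip_width: 0.0452
grip_force: 51.1
t 11.18 pos [490.8 152.6 109. ] rpy [-1.7998e+02 -2.0000e-02  1.7304e+02]
turn deg [-0.02 -0.02 -0.16] shift units [-1.738 -5.32  -0.018]
F [-0.  -0.6 -0.8] grip 51.1 w 0.0452
```

```bash
python3 -m crank '[[0,0,-0.15,-0.17,-0.53,0,1],[0,0,0,-0.17,-0.53,0,1],[0,0,0,-0.17,-0.53,0,1],[0,0,0,-0.17,-0.53,0,1],[0,0,0,-0.17,-0.53,0,1],[0,0,0,-0.17,-0.53,0,1],[0,0,0,-0.17,-0.53,0,1],[0,0,0,-0.17,-0.53,0,1],[0,0,0,-0.17,-0.53,0,1],[0,0,0,-0.17,-0.53,0,1],[0,0,0,0,0,0,1],[0,0,0,0,0,0,1]]' >/dev/null;  python3 g.py 0.5448 -0.122 0.035 173.2
python3 - <<'E'
from m import *
for n in("top","side"):
    im,d=grab(n); P=cloud(n,d)
    c=im[120:310,270:430] if n=="top" else im[150:310,240:440]
    cv2.imwrite(f'pics/{n}3.png',cv2.resize(c[...,::-1],None,fx=3,fy=3))
E
```

```text
t 12.68 pos [ 543.8 -120.2  109. ] rpy [-1.8000e+02 -3.0000e-02  1.7311e+02]
turn deg [-0.   -0.03 -0.09] shift units [-0.024 -0.033  1.48 ]
F [-0.6  0.8 -0.9] grip 51.4 w 0.0453
```

View pics/side3.png

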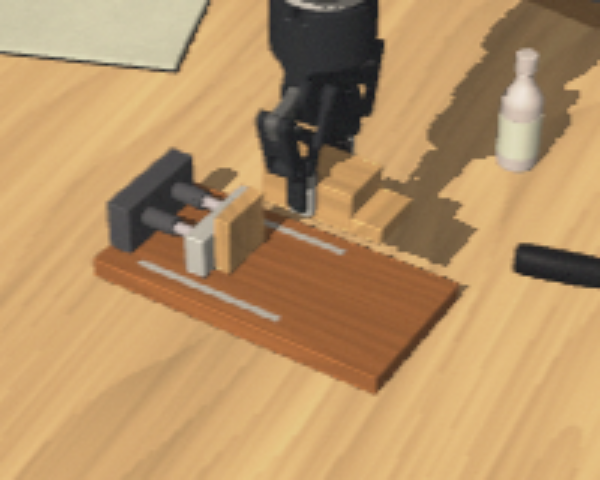

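View pics/top3.png

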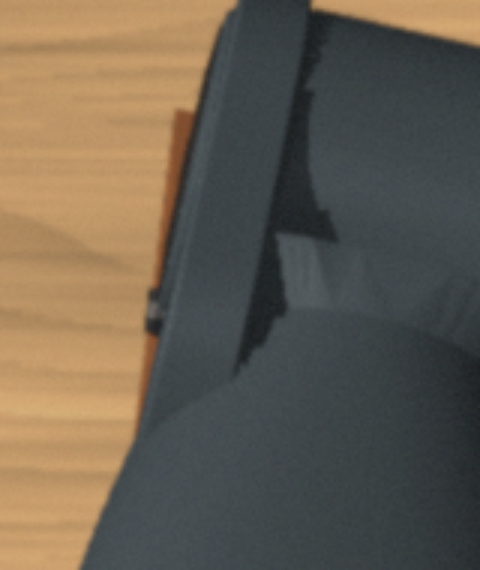

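The side view shows the foot held level over the board: toe at (390,215), rail at (240,230) and carriage at (200,250). The arm hides the foot in the top view. I'll measure foot and rail relative to each other from the side depth.

```bash
cat > r.py <<'E'
from h import *
# jig frame (x along board) measurements from the last side picture
def jig(P,c=(587.,-126.6),yaw=-6.9):
    a=np.radians(yaw); q=P[...,:2]*1000-np.array(c)
    return np.stack([q[...,0]*np.cos(a)+q[...,1]*np.sin(a),-q[...,0]*np.sin(a)+q[...,1]*np.cos(a),P[...,2]*1000],-1)
def seg(zlo,zhi,xlo,xhi,ylo=-45,yhi=45,name='side'):
    z=np.load(f'/tmp/{name}.npz'); im=z['im'].astype(int); J=jig(cloud(name,z['d']))
    m=(im[...,0]-im[...,2]>30)&(z['d']>0)&(J[...,2]>zlo)&(J[...,2]<zhi)&(J[...,0]>xlo)&(J[...,0]<xhi)&(J[...,1]>ylo)&(J[...,1]<yhi)
    return J[m]
def pc(p,t): print(t,len(p),*[np.round(np.percentile(p[:,i],[1,5,25,50,75,95,99]),1) for i in range(3)],sep='\n  ')
E
python3 - <<'E'
from r import *
f=seg(100,150,-140,30); pc(f,'foot')
pc(f[f[:,2]>136],'tall top'); t=f[(f[:,2]<125)&(f[:,2]>116)]; pc(t,'toe top')
for q,n in((f[f[:,2]>136],'tall'),(f,'all'),(t,'toe')): print(n,cv2.minAreaRect(q[:,:2].astype(np.float32)))
r=seg(28,75,0,60); pc(r,'rail')
n=r[(r[:,0]<30)&(r[:,2]<66)]; pc(n,'near')
top=r[r[:,2]>67]; print(cv2.minAreaRect(top[:,:2].astype(np.float32)))
E
```

```text
foot
  789
  [-106.1 -104.2  -85.8  -72.9  -53.2  -14.6   -6.1]
  [-20.9 -16.2  -3.4  14.5  24.6  27.4  37.4]
  [107.1 109.4 118.8 124.4 138.8 141.4 142.9]
tall top
  270
  [-81.  -80.1 -71.9 -61.6 -49.8 -32.5 -14. ]
  [-20.5 -17.3  -9.1   1.5  14.1  25.3  32.7]
  [136.3 137.3 138.8 139.9 141.  142.4 143.6]
toe top
  258
  [-106.4 -104.4  -97.3  -86.9  -78.3  -17.4   -8.9]
  [-20.7 -15.7  -3.1  13.2  24.   27.2  29. ]
  [116.4 117.1 119.  120.3 121.6 123.6 124.4]
tall ((-44.08159637451172, 8.584383010864258), (74.7518081665039, 60.91704177856445), 2.6390206813812256)
all ((-55.3160285949707, 3.944751739501953), (107.37310028076172, 63.333595275878906), 9.870100021362305)
toe ((-56.49146270751953, 9.555492401123047), (106.97538757324219, 50.207000732421875), 9.86093807220459)
rail
  339
  [24.2 25.1 26.4 28.2 34.4 51.8 57.7]
  [-28.1 -21.8  -8.1   8.4  23.5  27.1  40.4]
  [28.7 31.3 42.5 55.3 68.6 72.4 73.5]
near
  168
  [23.9 25.1 26.  26.8 27.8 29.  29.6]
  [-26.1 -21.9 -10.6   3.2  17.4  25.4  27.4]
  [28.4 29.8 38.1 47.4 55.6 63.4 66. ]
((32.929054260253906, 0.6357707977294922), (53.09232711791992, 17.288244247436523), 89.69215393066406)
```

```bash
python3 - <<'E'
from r import *
f=seg(100,150,-140,30)
for lo,hi,n in((107,116,'foot side low'),(123,134,'foot side hi')):
    q=f[(f[:,2]>lo)&(f[:,2]<hi)&(f[:,1]>18)&(f[:,1]<33)]
    print(n,len(q),np.median(q,0), cv2.fitLine(q[:,:2].astype(np.float32),cv2.DIST_HUBER,0,.01,.01).ravel())
e=f[(f[:,2]>109)&(f[:,2]<117)&(f[:,0]<-98)]; print('toe end',len(e),np.median(e,0),cv2.fitLine(e[:,:2].astype(np.float32),cv2.DIST_HUBER,0,.01,.01).ravel())
s=f[(f[:,2]>123)&(f[:,2]<135)&(f[:,0]<-74)]; print('step face',len(s),np.median(s,0),cv2.fitLine(s[:,:2].astype(np.float32),cv2.DIST_HUBER,0,.01,.01).ravel())
r=seg(28,66,20,60); n=r[(r[:,0]<30)&(abs(r[:,1])<22)]; print('rail near',len(n),np.median(n,0),cv2.fitLine(n[:,:2].astype(np.float32),cv2.DIST_HUBER,0,.01,.01).ravel())
q=r[(r[:,0]>29)&(r[:,0]<37)&(r[:,1]>20)&(r[:,1]<32)]; print('rail side',len(q),np.median(q,0))
E
```

```text
foot side low 107 [-70.20168391  24.94845888 111.42301927] [ 9.9998713e-01  5.0759241e-03 -6.3766308e+01  2.4918842e+01]
foot side hi 84 [-59.00191687  25.13154507 129.03220331] [ 9.9968588e-01  2.5063086e-02 -4.6469448e+01  2.5055386e+01]
toe end 38 [-104.69495283   11.81723589  113.17271986] [ 2.6594678e-02  9.9964631e-01 -1.0446981e+02  6.0481920e+00]
step face 54 [-79.84780068   9.00520102 129.24299525] [ 1.3867963e-02  9.9990386e-01 -7.9865273e+01  6.2450900e+00]
rail near 132 [26.65107642 -0.91358404 47.61880993] [ 6.8263039e-03 -9.9997669e-01  2.6691721e+01  3.5334012e-01]
rail side 37 [33.08199261 25.2590322  45.97284426]
```

```bash
python3 -m crank '[[0,0,0,0,-0.032,0,1],[0,0,0,0,0,0.5,1],[0,0,0,0,0,0.5,1],[0,0,0,0,0,0.4,1],[0,0,0,0,0,0.2,1],[0,0,0,0,0,0.08,1],[0,0,0,0,0,0,1],[0,0,0,0,0,0,1]]';  python3 g.py 0.5438 -0.1218 0.0226 173.1
```

```text
t: 13.78
ee_pos: [0.5443, -0.1223, 0.0258]
tcp_rot: [-3.141, 0.001, 3.024]
contact_force: [0.3, 0.2, -1.0]
grip_width: 0.0453
grip_force: 51.4
t 13.78 pos [ 544.3 -122.3   25.8] rpy [-1.7998e+02  5.0000e-02  1.7324e+02]
turn deg [-0.02  0.05  0.14] shift units [0.012 0.008 0.065]
F [ 0.3  0.2 -1. ] grip 51.4 w 0.0453
```

```bash
for i in 1; do python3 -m crank '[[0,0,0,0,0,0.04,1],[0,0,0,0,0,0,1],[0,0,0,0,0,0,1]]' | grep -E 'ee_pos|contact'; done;  python3 -m crank '[[0,0,0,0,0,0.02,1],[0,0,0,0,0,0,1],[0,0,0,0,0,0,1]]' | grep -E 'ee_pos|contact'
python3 - <<'E'
from r import *
im,d=grab('side')
f=seg(15,60,-140,15)
b=np.load('/tmp/side.npz'); J=jig(cloud('side',b['d']))
def show(n,q): print(n,len(q),np.round(np.median(q,0),1))
show('foot side',f[(f[:,2]>24)&(f[:,2]<48)&(f[:,1]>18)&(f[:,1]<33)&(f[:,0]<-20)])
s=f[(f[:,2]>37)&(f[:,2]<50)&(f[:,0]<-70)&(f[:,0]>-90)]; show('step',s); print(cv2.fitLine(s[:,:2].astype(np.float32),cv2.DIST_HUBER,0,.01,.01).ravel())
t=f[(f[:,2]>29)&(f[:,2]<40)&(f[:,0]<-84)&(f[:,0]>-102)&(f[:,1]<20)]; show('toe top',t)
m=(J[...,0]<-85)&(J[...,0]>-125)&(J[...,1]>30)&(J[...,1]<60)&(J[...,2]>10); show('board',J[m])
cv2.imwrite('pics/side4.png',cv2.resize(im[150:310,240:440,::-1],None,fx=3,fy=3))
E
```

```text
ee_pos: [0.5439, -0.1222, 0.0232]
contact_force: [0.7, -0.2, -0.8]
ee_pos: [0.544, -0.1222, 0.0224]
contact_force: [-1.5, 0.2, 5.0]
foot side 165 [-71.8  22.9  32.9]
step 64 [-79.    9.2  43.4]
[ 4.8636511e-02  9.9881655e-01 -7.8778908e+01  4.0175481e+00]
toe top 94 [-93.1  -1.7  33.5]
board 880 [-90.1  44.  361.8]
```

View pics/side4.png

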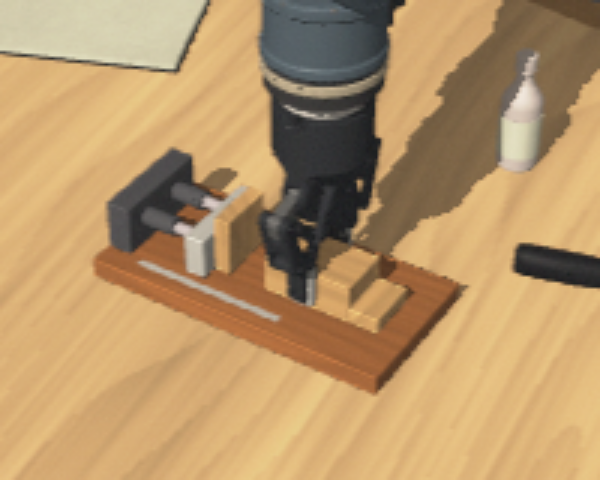

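The foot lies flat on the board, centred to about 0.4 mm in front of the rail (foot (345,280), rail (240,230)). I'll relieve the downward load and advance.

```bash
python3 -m crank '[[0,0,0,0,0,-0.008,1],[0,0,0,-0.1,0,0,1],[0,0,0,-0.15,0,0,1],[0,0,0,-0.15,0,0,1],[0,0,0,-0.1,0,0,1],[0,0,0,-0.05,0,0,1],[0,0,0,0,0,0,1],[0,0,0,0,0,0,1]]' | grep -E '^t:|ee_pos|contact|rot'
python3 -m crank '[[0,0,0,-0.05,0,0,1],[0,0,0,-0.04,0,0,1],[0,0,0,0,0,0,1],[0,0,0,0,0,0,1]]' | grep -E '^t:|ee_pos|contact|rot'; python3 g.py 0.5862 -0.1273 0.0226 173.15
```

```text
t: 15.58
ee_pos: [0.571, -0.1254, 0.0226]
tcp_rot: [-3.141, -0.0, 3.024]
contact_force: [0.0, 0.4, 0.1]
t: 16.08
ee_pos: [0.5756, -0.1259, 0.0225]
tcp_rot: [-3.141, -0.0, 3.024]
contact_force: [0.5, 0.6, 0.1]
t 16.07 pos [ 575.6 -125.9   22.5] rpy [-1.7998e+02 -1.0000e-02  1.7324e+02]
turn deg [-0.02 -0.01  0.09] shift units [-0.214 -0.002 -0.001]
F [0.5 0.6 0.1] grip 51.6 w 0.0454
```

```bash
for i in 1; do python3 -m crank '[[0,0,0,-0.04,0,0,1],[0,0,0,-0.04,0,0,1],[0,0,0,-0.04,0,0,1],[0,0,0,0,0,0,1],[0,0,0,0,0,0,1]]' | grep -E 'ee_pos|contact'; done; python3 -m crank '[[0,0,0,-0.04,0,0,1],[0,0,0,-0.04,0,0,1],[0,0,0,0,0,0,1],[0,0,0,0,0,0,1]]' | grep -E 'ee_pos|contact'
```

```text
ee_pos: [0.5814, -0.1266, 0.0225]
contact_force: [-4.7, 1.1, 1.1]
ee_pos: [0.5851, -0.127, 0.0225]
contact_force: [-6.6, 1.4, 2.5]
```

```bash
python3 -m crank '[[0,0,0,-0.04,0,0,1],[0,0,0,-0.045,0,0,1],[0,0,0,0,0,0,1],[0,0,0,0,0,0,1]]' | grep -E '^t:|ee_pos|contact'
python3 - <<'E'
from r import *
im,d=grab('side'); K=manip.state()
F=np.mean([ (grab('side'),manip.state()['contact_force'])[1] for _ in range(5)],0); print('meanF',F)
r=seg(55,66,20,60,-22,22); n=r[(r[:,0]<47)]; print('rail near',len(n),np.median(n,0),cv2.fitLine(n[:,:2].astype(np.float32),cv2.DIST_HUBER,0,.01,.01).ravel())
q=seg(30,66,40,56,20,32); print('rail side',len(q),np.median(q,0))
f=seg(24,60,-120,15)
q=f[(f[:,2]<48)&(f[:,1]>18)&(f[:,1]<33)&(f[:,0]<-10)]; print('foot side',len(q),np.median(q,0),cv2.fitLine(q[:,:2].astype(np.float32),cv2.DIST_HUBER,0,.01,.01).ravel())
s=f[(f[:,2]>37)&(f[:,2]<50)&(f[:,0]<-24)&(f[:,0]>-45)]; print('step',len(s),np.median(s,0))
cv2.imwrite('pics/side5.png',cv2.resize(im[150:310,240:440,::-1],None,fx=3,fy=3))
E
```

```text
t: 17.7
ee_pos: [0.589, -0.1275, 0.0224]
contact_force: [-9.2, 1.5, 4.5]
meanF [-9.38590584  1.73732492  4.22315524]
rail near 2 [26.90913378 -2.60461451 55.40008863] [ 0.5528042 -0.8333112 26.909134  -2.6046145]
rail side 65 [46.89001714 25.29317746 45.99152486]
foot side 130 [-30.0892341   22.71570553  32.78470926] [  0.99942964   0.03377032 -30.763227    22.625557  ]
step 62 [-33.77360516   9.08801214  43.33624611]
```

View pics/side5.png

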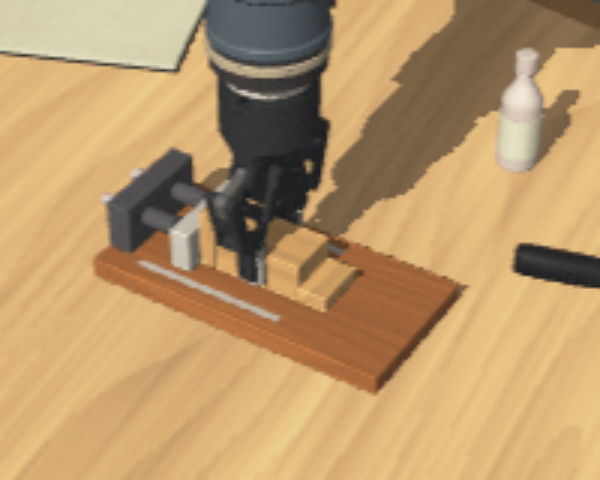

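The stop has moved back about 14 mm (rail side 33.1→46.9 mm, foot end about 14.6 mm past rest). The wrist reads 9.4 N, the foot is centred, and the fingers are well clear of the rail. Holding now.

```bash
for i in 1 2 3; do python3 -m crank '[[0,0,0,0,0,0,1],[0,0,0,0,0,0,1],[0,0,0,0,0,0,1],[0,0,0,0,0,0,1],[0,0,0,0,0,0,1],[0,0,0,0,0,0,1],[0,0,0,0,0,0,1],[0,0,0,0,0,0,1],[0,0,0,0,0,0,1],[0,0,0,0,0,0,1],[0,0,0,0,0,0,1],[0,0,0,0,0,0,1]]' | grep -E '^t:|ee_pos|contact|grip_force'; done
```

```text
t: 19.5
ee_pos: [0.5889, -0.1275, 0.0224]
contact_force: [-9.3, 1.5, 3.7]
grip_force: 52.1
t: 21.0
ee_pos: [0.5889, -0.1275, 0.0224]
contact_force: [-9.1, 1.8, 3.6]
grip_force: 52.1
t: 22.5
ee_pos: [0.5889, -0.1275, 0.0224]
contact_force: [-9.1, 1.3, 3.9]
grip_force: 52.1
```

```bash
python3 -c "
from plant import manip
print(manip.finish_job())"
```

```text
the job is handed in; nothing more can be done
None
```

I handed the job in with the foot still gripped at about 52 N a finger, flat, square and centred on the board. It had been pressing the stop steadily for over 4.5 s with about 9 to 10 N (wrist reading 9.3 N, stop pushed back about 14 mm); the hand-in returned no verdict.

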